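# Open the child-safe battery jar on the toy-shop counter

### The arm

A 6-joint arm with a two-finger parallel gripper is mounted at the origin on the work surface. World frame = base frame: x ahead of the robot, y to its left, z up, the work surface at z = 0. Lengths are in mm, angles in rad, forces in N, time in s.
With the tool pointing down it reaches from about 350 to 775 mm from the base axis. Payload 7.3 kg.
Tool frame: the origin (TCP) lies at the very end of the fingers, on their centre line; the grasp point (between the pads) lies behind it (bot.grip_point_offset is the z of the grasp point in the tool frame, in mm); z points along the fingers, y is the line along which they close (so a half turn about z gives the same grasp; the last joint's range is limited). The gripper opens to 92 mm and grips with 3 to 60 N. Pads are 19 mm wide; open, the fingers measure 130 mm over their backs; the gripper's body (75 mm by 190 mm) begins 47 mm behind the grasp point.
Start: joints at [-1.326, 0.342, 1.524, -0, 1.275, -0.146], TCP at [200.011, -485.428, 226.741] pointing down, gripper open.
Joint ranges: [-2.53, 2.53], [-0.77, 2.02], [0.04, 2.7], [-1, 4.14], [0.28, 2.66], [-3.11, 3.11]. Speed limits (rad/s): [2.57, 2.57, 3.14, 3.14, 3.14, 3.14].

### API

Orientations are given as [roll, pitch, yaw] about the fixed x, y, z axes, in that order (R = Rz(yaw) Ry(pitch) Rx(roll)).
In Python, from plant import bot gives the robot as it stands. The module is installed in compiled form; this text tells all that it offers.
- The arm moves only by the shell command python3 -m crank 'ROWS'. ROWS is JSON, a list that holds one entry, the list of rows, each a list of 5 numbers: the opening, from 0 (shut) to 1 (fully open), then the shift along the tool's x, y, z in cm, then the turn about the tool's z in degrees. In form: [[[claw, x, y, z, turn], ...]]. A call has exactly 10 rows; each row is the pose to reach, as a shift and turn from the pose commanded when the call began, along the tool's axes at that moment; what a row does not reach only later rows make up. A row lasts 1/10 s, in which the tool goes at most 50 mm and 8.59 degrees, less where a joint would pass 70% of its speed; a pose out of reach is approached as far as the arm can. A call with a gripper value outside its range is refused whole. The fingers move at their own pace and stop on an object; the grip force is fixed at half the most. Time passes only in rows, so rows that repeat a pose let the fingers close, or fill a call up. It gives the time, the measured TCP pose, the force, the opening and the grip force at its end, in the units of the state.
- bot.get_obs(): the state, without advancing time (a new reading comes with each control period).
- bot.capture(name): name is "scene" or "top" or "wrist"; returns (picture, depth): 384x512x3 uint8, red, green, blue; 384x512 float32, mm along the optical axis (not along the pixel's ray), 0 where there is no reading.
- bot.calibration(name): a dict with "vertical_fov" (degrees; the focal length in pixels is half the picture's height over the tangent of half this angle, whatever the lens; pixels are square), "cx", "cy" (the principal point, pixels), "rvec" (rotation vector, rad) and "tvec" (3), from world to camera coordinates, as OpenCV has them; the wrist camera has in their place "tool_from_camera" (4x4, takes a point from camera to tool coordinates, whose origin is the TCP and whose axes are the flange's). Camera axes: x right, y down, z forward; pixel columns grow to the right and rows downward; lengths in mm; the calibration is good to about 2 mm. A picture is of the moment at which its call begins: read the wrist's pose just before it. calibration takes no time and is no camera call.
- bot.close_job(): hands the job in; it is judged then, once.
The state is a dict: "time": time; "joint_positions": joint angles; "dq": joint speeds; "tau": joint torques, N m; "tool_pos": TCP position; "tcp_rot": TCP orientation; "contact_force": force on the tool from outside, world axes, zero at the start; "moment": the same for the moment, N m; "grip_width": finger opening in mm; "finger_force": force on a finger pad.
Only numpy, scipy, OpenCV 4.12 (cv2) and the standard library are available. Lean on these libraries where they do the work, as an engineer would, in place of code of your own. Each camera call takes 0.05 s, during which the arm holds its last target. There are 200 camera calls.

### The job

Open the yellow child-safe jar for used button cells so that a colleague can drop some in: push its white cap down, keep it pushed while you twist it counter-clockwise (seen from above) until it is free, then lift it off without forcing it. Finish still holding the cap upright and still in the gripper, straight above the open jar with a few centimetres of clear air between them, and leave the blue tub, the game box and the toy car where they are.

Things in the scene. Friction and masses are not known exactly. Their poses are not given: they have to be found in the camera images.
- jar: Yellow round jar, 84 mm diameter, green band, sloping shoulder, on a square steel plate 116 x 116 x 6 mm screwed to the counter: it cannot move or turn. Origin: centre of the plate's underside at counter level; z up the jar's axis. The cap's free angle is counted from jar x.
- mouth (a point): Centre of the jar's open mouth (rim of the fixed neck, 45 mm outside diameter), on the jar's axis, 120 mm above the counter. Orange blocks around the neck (58 mm over them) hold the cap like a bayonet. As the cap comes off (first 20 mm) it has about 2 mm of sideways play.
- cap: White round push-and-turn cap, 69 mm diameter, 27 mm high, about 60 g, with a red grip bar standing centred on its flat top: 56 mm long (cap x), 16 mm wide (cap y), 24 mm high. Origin: centre of the cap's lower edge, z up. Closed, the origin is 103 mm above the counter and cap x lies along jar x within 0.1 rad.
- cap_grip (a point): Middle of the red grip bar, on the cap's axis, 39 mm above the cap's lower edge (142 mm above the counter when closed); the bar reaches 12 mm above and below it. Pinch the bar across its 16 mm width (cap y).
- cap_top (a point): Centre of the cap's flat top at the foot of the bar, 27 mm above its lower edge (130 mm above the counter when closed). Locked, the cap has about 0.07 rad of play. Pushed down 4 mm or more, it turns counter-clockwise seen from above (cap x from jar x towards jar y); it lifts off from about 0.95 rad from jar x up to the stop that ends the turn at about 1.15; best is 1.05. Clockwise is blocked.
- seal (a joint): White sprung sealing ring in the mouth that the cap rests on: how far it is pushed down, m. 0 with the cap closed, about 0.006 with the cap pushed fully down (hard stop), -0.001 with the cap off. The spring takes about 6 N at 0 and 11 N fully down. Keep it above 0.004 until the cap has turned.
- tub: Bystander: blue tub with a paper band and black lid, 72 mm diameter, 92 mm high, loose. Origin: centre of its underside.
- games: Bystander: red card-game box, 130 x 90 x 34 mm, lying flat, loose. Origin: centre of its underside, x along its length.
- toy_car: Bystander: wooden toy car with red wheels, 100 x 65 x 60 mm, loose. Origin: centre of its underside at counter level, x along its length.
Things that resemble listed ones, but are neither listed nor needed, are in the scene too. There is more than one size of the cap; the one meant has the size given above.

How it is judged (in metres and radians):
On the way, in this order (a step that is already met when the one before it is completed fails the run):
1. the cap is pushed down against its spring (at least 4 mm) (value of joint seal above 0.004 m), for 0.1 s.
2. the cap, still on the neck, is twisted free (at least 0.75 rad from the jar's x axis) (angle between the x axis of cap and the x axis of jar, either way round above 0.75 rad and z of cap in the frame of mouth below 0 m and horizontal distance between cap and mouth below 0.01 m), for 0.05 s.
At the end, for the whole second after the job is handed in: The gripper holds the cap still and upright (within 0.2 rad) with its lower edge 15 to 120 mm above the jar's mouth and its centre within 25 mm of the jar's axis, pinched between the fingers (contact over 1 N) and touching no part of the jar (z of cap in the frame of mouth between 0.015 and 0.12 m and horizontal distance between cap and mouth below 0.025 m and angle between cap's own z axis and vertical below 0.2 rad and linear speed of cap below 0.03 m/s and contact force between the fingers and cap above 1 N and contact force between cap and jar below 0.05 N); the arm keeps its last pose, push and grip.
It fails at once if the cap is forced: more than 120 N between cap and jar (contact force between cap and jar above 120 N).
It fails at once if a bystander (tub, game box or toy car) is moved by more than 20 mm (distance of any of tub, games, toy_car from where it was at the start of the episode above 0.02 m).
It also fails if it takes over 32 s, if anything falls off the work surface, if the arm or the gripper's body presses on something with over 40 N, if the wrist force passes 120 N, or if a joint passes its speed limit or range.

## Working session

There is one attempt and no reset: what is moved stays moved. The work goes in short steps, Python scripts to look and compute and a shell command to move; the robot and the scene stay as the last step left them, time stands still between calls to the robot, and variables do not carry over. Pictures are saved under pics/ and viewed, at most 10 in all, crops included, and the job is handed in when it is done.

```bash
mkdir -p pics; cat > h.py <<'E'
import numpy as np, cv2
from plant import bot
def cam(n):
    c=bot.calibration(n); f=192/np.tan(np.radians(c["vertical_fov"])/2)
    K=np.array([[f,0,c["cx"]],[0,f,c["cy"]],[0,0,1.]])
    return K,cv2.Rodrigues(np.array(c["rvec"],float))[0],np.array(c["tvec"],float).ravel()
def ray(n,uv,z):
    K,R,t=cam(n); o=-R.T@t; d=R.T@np.linalg.inv(K)@np.array([uv[0],uv[1],1.])
    return o+d*(z-o[2])/d[2]
def cloud(n,D):
    K,R,t=cam(n); v,u=np.mgrid[:384,:512]
    P=np.stack([u,v,np.ones_like(u)],-1)@np.linalg.inv(K).T*D[...,None]
    return (P-t)@R
E
python3 - <<'E'
from h import *
for n in("scene","top"):
    p,d=bot.capture(n); np.savez(n,p=p,d=d); cv2.imwrite(f"pics/{n}.png",p[...,::-1])
    print(n,bot.calibration(n))
o=bot.get_obs();print(o,bot.grip_point_offset)
E
```

```text
scene {'vertical_fov': 42.947011527100265, 'cx': 261.35760779900176, 'cy': 192.13689342765616, 'rvec': array([ 1.55709302,  2.10788766, -0.78315611]), 'tvec': array([ 142.60269756, -282.47879223, 1680.15271943])}
top {'vertical_fov': 51.93270310717342, 'cx': 257.5871104980871, 'cy': 192.34744994214225, 'rvec': array([ 2.20114056, -2.19136018,  0.07914331]), 'tvec': array([ -11.20670073,  487.84720935, 1202.09906406])}
{'time': 0.1, 'joint_positions': array([-1.32601295e+00,  3.42652826e-01,  1.52487312e+00,  1.08773011e-05,
        1.27540976e+00, -1.45966875e-01]), 'dq': array([-0.00181025, -0.00045289, -0.00222868,  0.00116784, -0.00045641,
       -0.00073348]), 'tau': array([ 1.77340215e-03, -4.32004988e+01, -2.44694370e+01,  7.18510081e-02,
        5.26590343e-02, -3.87635941e-05]), 'tool_pos': array([ 199.91880746, -485.0742642 ,  226.1314596 ]), 'tcp_rot': array([-3.14026539e+00, -2.05637975e-04,  3.90746941e-01]), 'contact_force': array([0.13129027, 0.30080322, 0.19531324]), 'moment': array([-0.01884174,  0.00845235,  0.02956307]), 'finger_force': 0.0, 'grip_width': 91.7415736945568} -18.8
```

View pics/top.png

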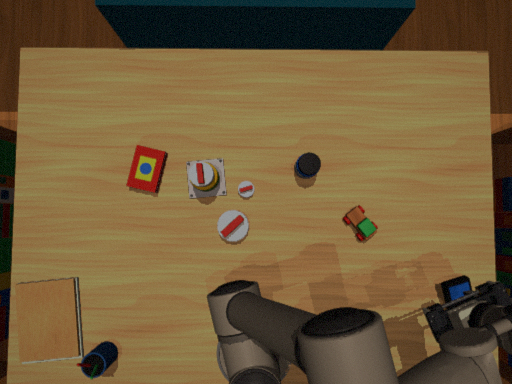

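View pics/scene.png

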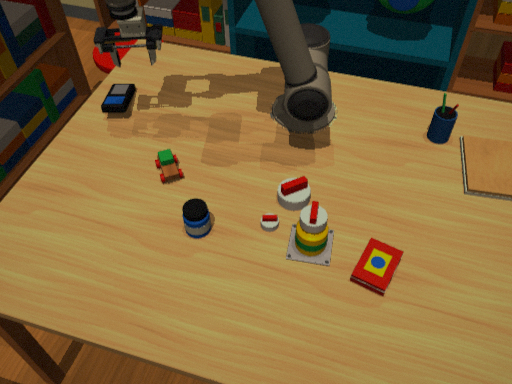

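The top view shows the closed jar at about (202,175) with the bar running up the picture. The game box is at (147,169), the tub at (307,165) and the car at (360,223). The loose caps at (233,226) and (246,189) are decoys. The scene view shows the jar's cap at (313,213).

```bash
python3 - <<'E'
from h import *
from scipy import ndimage as N
for n,(cu,cv_) in(("top",(202,175)),("scene",(314,212))):
    s=np.load(n+".npz");p,d=s["p"],s["d"];P=cloud(n,d)
    hsv=cv2.cvtColor(p,cv2.COLOR_RGB2HSV)
    red=((hsv[...,0]<8)|(hsv[...,0]>172))&(hsv[...,1]>130)&(hsv[...,2]>80)
    win=np.zeros_like(red);win[cv_-25:cv_+25,cu-22:cu+22]=1
    m=red&win; v,u=np.nonzero(m); q=P[m]
    print(n,"red",m.sum(),u.mean(),v.mean(),"z",np.percentile(q[:,2],[5,50,95]))
    t=m&(abs(P[...,2]-154)<6); r=np.array([ray(n,(a,b),154) for b,a in np.argwhere(t)])
    (c,sz,a)=cv2.minAreaRect(r[:,:2].astype(np.float32)); print(" bar rect",c,sz,a, "pca")
    w,V=np.linalg.eigh(np.cov(r[:,:2].T)); print(" dir",np.degrees(np.arctan2(V[1,1],V[0,1])),"mean",r.mean(0))
    wt=win&(abs(P[...,2]-130)<5)&(hsv[...,1]<70); r=np.array([ray(n,(a,b),130) for b,a in np.argwhere(wt)])
    print(" white",wt.sum(),cv2.minEnclosingCircle(r[:,:2].astype(np.float32)))
    # plate
    win[:]=0;win[cv_-30:cv_+60,cu-40:cu+45]=1
    pl=win&(abs(P[...,2]-6)<6)&(hsv[...,1]<60)&(hsv[...,2]>90)
    r=np.array([ray(n,(a,b),6) for b,a in np.argwhere(pl)])
    print(" plate",pl.sum(),cv2.minAreaRect(r[:,:2].astype(np.float32)))
E
```

```text
top red 113 199.6283185840708 172.47787610619469 z [149.85288731 152.80757676 156.3669146 ]
 bar rect (532.9907836914062, 151.56129455566406) (54.00038146972656, 14.90261173248291) 7.838902950286865 pca
 dir -171.68553078293257 mean [532.80706919 151.5362132  154.        ]
 white 327 ((532.7733764648438, 152.28170776367188), 34.61186981201172)
 plate 459 ((528.7371826171875, 120.82066345214844), (128.69325256347656, 175.73638916015625), 5.908498764038086)
scene red 182 309.77472527472526 206.69230769230768 z [ 45.92394627 151.61589097 156.64556701]
 bar rect (539.0325927734375, 154.83657836914062) (59.62400817871094, 15.190009117126465) 7.174569606781006 pca
 dir -172.50793300223862 mean [538.94055042 154.6147687  154.        ]
 white 358 ((538.9141235351562, 155.6750946044922), 36.796478271484375)
 plate 611 ((502.9640197753906, 144.607666015625), (197.19998168945312, 130.44351196289062), 16.341642379760742)
```

```bash
python3 -m crank '[[[1,1.5,-1.2,0,0],[1,4.5,-3.7,0,1],[1,8.5,-7,0,2],[1,12.5,-10.4,0,3],[1,16.5,-13.7,0,4],[1,20.5,-17.1,0,5],[1,24.5,-20.4,0,6],[1,28.5,-23.8,0,8],[1,32.5,-27.1,0,10],[1,36,-30.1,0,14.4]]]'
python3 - <<'E'
from h import *
from scipy.spatial.transform import Rotation as R
o=bot.get_obs();M=R.from_euler("xyz",o["tcp_rot"]).as_matrix();print(o["time"],o["tool_pos"],o["tcp_rot"],M.T@(np.array([534.5,153,227])-o["tool_pos"]))
c=bot.calibration("wrist");print(c)
E
```

```text
time: 1.1
tool_pos: [413.6, -77.8, 226.7]
tcp_rot: [3.141, -0.0, 0.137]
contact_force: [1.2, -0.9, 0.4]
grip_width: 91.5
finger_force: 0.0
1.1 [413.60248735 -77.77755907 226.68966014] [ 3.14135487e+00 -7.47772133e-05  1.37344231e-01] [ 151.35546666 -212.05185037   -0.34944433]
{'vertical_fov': 70.84663669081803, 'cx': 250.63931217684006, 'cy': 189.35519289391254, 'tool_from_camera': array([[ 6.96319769e-04, -9.62443145e-01, -2.71482425e-01,
         7.33337093e+01],
       [ 9.99999138e-01,  9.72454974e-04, -8.82611298e-04,
        -6.19112685e-01],
       [ 1.11346763e-03, -2.71481576e-01,  9.62442993e-01,
        -1.60037186e+02],
       [ 0.00000000e+00,  0.00000000e+00,  0.00000000e+00,
         1.00000000e+00]])}
```

```bash
python3 -m crank '[[[1,2.5,-3.5,0,0],[1,5,-7,0,0],[1,7.5,-10.5,0,0],[1,10,-14,0,0],[1,12,-16.8,0,0],[1,13.6,-19,0,0],[1,14.6,-20.4,0,0],[1,15.1,-21.2,0,0],[1,15.1,-21.2,0,0],[1,15.1,-21.2,0,0]]]'
cat >> h.py <<'E'
from scipy.spatial.transform import Rotation as Ro
def wrist():
    o=bot.get_obs(); p,d=bot.capture("wrist"); c=bot.calibration("wrist")
    f=192/np.tan(np.radians(c["vertical_fov"])/2)
    T=np.eye(4);T[:3,:3]=Ro.from_euler("xyz",o["tcp_rot"]).as_matrix();T[:3,3]=o["tool_pos"]
    T=T@np.array(c["tool_from_camera"])
    v,u=np.mgrid[:384,:512]
    rays=np.stack([(u-c["cx"])/f,(v-c["cy"])/f,np.ones(u.shape)],-1)@T[:3,:3].T
    return o,p,d,rays,T[:3,3]
E
python3 - <<'E'
from h import *
o,p,d,r,c=wrist();cv2.imwrite("pics/w1.png",p[...,::-1])
P=c+r*d[...,None]; on=lambda z:c+r*((z-c[2])/r[...,2])[...,None]
hsv=cv2.cvtColor(p,cv2.COLOR_RGB2HSV)
near=np.hypot(P[...,0]-534.5,P[...,1]-153)
red=((hsv[...,0]<8)|(hsv[...,0]>172))&(hsv[...,1]>130)&(hsv[...,2]>70)&(near<45)&(abs(P[...,2]-154)<5)
print(o["time"],o["tool_pos"],o["tcp_rot"],"z bar",np.median(P[red][:,2]))
print("bar",cv2.minAreaRect(on(154)[red][:,:2].astype(np.float32)))
w=(near<60)&(abs(P[...,2]-130)<4);print("cap",np.median(P[w][:,2]),cv2.minEnclosingCircle(on(130)[w][:,:2].astype(np.float32)))
pl=(near<100)&(abs(P[...,2]-6)<5)&(hsv[...,1]<70)&(hsv[...,2]>80)
k,n=cv2.connectedComponents(pl.astype(np.uint8)); b=np.argmax(np.bincount(n.ravel())[1:])+1
print("plate",pl.sum(),cv2.minAreaRect(on(6)[n==b][:,:2].astype(np.float32)))
E
```

```text
time: 2.1
tool_pos: [532.8, 150.6, 226.4]
tcp_rot: [3.141, 0.001, 0.139]
contact_force: [-0.2, -0.0, -0.2]
grip_width: 91.7
finger_force: 0.0
2.1 [532.82986505 150.58020088 226.44836944] [3.14121065e+00 8.72757497e-04 1.39288973e-01] z bar 156.00943249768443
bar ((534.4391479492188, 154.06214904785156), (55.533546447753906, 14.31145191192627), 7.405601978302002)
cap 132.0759767356783 ((533.9755249023438, 154.3816680908203), 35.1695671081543)
plate 2391 ((533.22216796875, 154.14576721191406), (117.94076538085938, 116.61238098144531), 5.602144241333008)
```

View pics/w1.png

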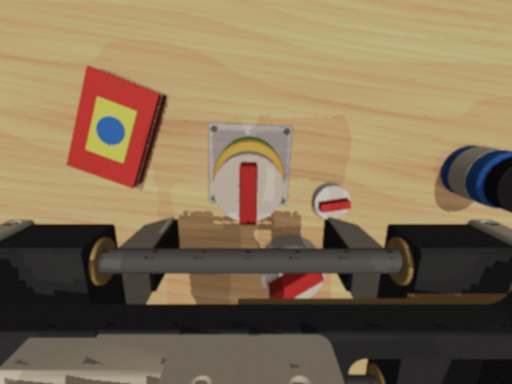

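The wrist view shows the cap and bar centred at (248,193) with the fingers clear of everything. The jar measures (534,154), with the plate at 5.6° and the bar at 7.4°, and the sizes match. Next I descend.

```bash
python3 -m crank '[[[0.6,0.16,-0.34,1,0.5],[0.6,0.16,-0.34,2.5,0.5],[0.6,0.16,-0.34,4,0.5],[0.6,0.16,-0.34,5.5,0.5],[0.6,0.16,-0.34,7,0.5],[0.6,0.16,-0.34,8,0.5],[0.6,0.16,-0.34,8.6,0.5],[0.6,0.16,-0.34,9,0.5],[0.6,0.16,-0.34,9.3,0.5],[0.6,0.16,-0.34,9.3,0.5]]]'
python3 -m crank '[[[0,0,0,0,0],[0,0,0,0,0],[0,0,0,0,0],[0,0,0,0,0],[0,0,0,0,0],[0,0,0,0,0],[0,0,0,0,0],[0,0,0,0,0],[0,0,0,0,0],[0,0,0,0,0]]]'
```

```text
time: 3.15
tool_pos: [534.4, 154.7, 133.7]
tcp_rot: [3.141, -0.0, 0.131]
contact_force: [0.0, 0.4, 0.8]
grip_width: 54.5
finger_force: 0.0
time: 4.15
tool_pos: [534.4, 154.4, 133.8]
tcp_rot: [3.141, -0.0, 0.131]
contact_force: [-0.4, -3.7, 0.3]
grip_width: 15.8
finger_force: 30.0
```

```bash
python3 -m crank '[[[0,0,0,0.1,0],[0,0,0,0.2,0],[0,0,0,0.3,0],[0,0,0,0.4,0],[0,0,0,0.5,0],[0,0,0,0.55,0],[0,0,0,0.6,0],[0,0,0,0.6,0],[0,0,0,0.6,0],[0,0,0,0.6,0]]]'
```

```text
time: 5.15
tool_pos: [534.6, 154.8, 128.8]
tcp_rot: [3.141, -0.001, 0.131]
contact_force: [-1.8, -4.2, 9.5]
grip_width: 15.8
finger_force: 30.0
```

```bash
python3 -m crank '[[[0,0,0,0.05,0],[0,0,0,0.1,0],[0,0,0,0.15,0],[0,0,0,0.2,0],[0,0,0,0.2,0],[0,0,0,0.2,0],[0,0,0,0.2,0],[0,0,0,0.2,0],[0,0,0,0.2,0],[0,0,0,0.2,0]]]'
```

```text
time: 6.15
tool_pos: [534.6, 154.8, 127.7]
tcp_rot: [3.141, -0.002, 0.131]
contact_force: [-4.5, -3.6, 14.4]
grip_width: 15.9
finger_force: 30.0
```

It is down on the hard stop at 14 N. Now I twist counter-clockwise, which is negative about the tool's z.

```bash
python3 -m crank '[[[0,0,0,0,-1],[0,0,0,0,-3],[0,0,0,0,-6],[0,0,0,0,-9],[0,0,0,0,-12],[0,0,0,0,-15],[0,0,0,0,-18],[0,0,0,0,-20],[0,0,0,0,-20],[0,0,0,0,-20]]]'; python3 -c "
from plant import bot;print(bot.get_obs()['moment'])"
```

```text
time: 7.15
tool_pos: [535.1, 155.4, 127.7]
tcp_rot: [3.141, -0.003, 0.48]
contact_force: [-2.6, -2.3, 13.5]
grip_width: 16.0
finger_force: 30.0
[-0.2953277   0.49013474  0.03435675]
```

```bash
python3 -m crank '[[[0,0,0,0,-3],[0,0,0,0,-7],[0,0,0,0,-11],[0,0,0,0,-16],[0,0,0,0,-21],[0,0,0,0,-26],[0,0,0,0,-31],[0,0,0,0,-35],[0,0,0,0,-38],[0,0,0,0,-38]]]'; python3 -c "
from plant import bot;print(bot.get_obs()['moment'])"
```

```text
time: 8.15
tool_pos: [535.2, 155.7, 127.7]
tcp_rot: [3.139, -0.003, 1.144]
contact_force: [-2.4, -0.2, 12.8]
grip_width: 15.7
finger_force: 30.0
[-0.12411378  0.46727186  0.00787826]
```

Yaw is 1.144, which puts the cap about 1.05 rad from jar x, and there is no blocking torque. I lift gently first.

```bash
python3 -m crank '[[[0,0,0,-0.2,0],[0,0,0,-0.4,0],[0,0,0,-0.6,0],[0,0,0,-0.8,0],[0,0,0,-1,0],[0,0,0,-1.2,0],[0,0,0,-1.4,0],[0,0,0,-1.4,0],[0,0,0,-1.4,0],[0,0,0,-1.4,0]]]'; python3 -c "
from plant import bot;print(bot.get_obs()['moment'])"
```

```text
time: 9.15
tool_pos: [534.2, 154.7, 139.5]
tcp_rot: [-3.141, 0.0, 1.143]
contact_force: [0.6, -0.2, -0.1]
grip_width: 15.6
finger_force: 30.0
[-0.00799948 -0.02801114 -0.0597751 ]
```

```bash
python3 -m crank '[[[0,0,0,-0.3,0],[0,0,0,-0.7,0],[0,0,0,-1.1,0],[0,0,0,-1.6,0],[0,0,0,-2.2,0],[0,0,0,-3,0],[0,0,0,-4,0],[0,0,0,-5,0],[0,0,0,-5.8,0],[0,0,0,-6,0]]]'
python3 -m crank '[[[0,0,0,0,0],[0,0,0,0,0],[0,0,0,0,0],[0,0,0,0,0],[0,0,0,0,0],[0,0,0,0,0],[0,0,0,0,0],[0,0,0,0,0],[0,0,0,0,0],[0,0,0,0,0]]]'
python3 - <<'E'
from h import *
p,d=bot.capture("scene");cv2.imwrite("pics/s2.png",cv2.resize(p[120:300,180:420,::-1],None,fx=3,fy=3))
E
```

```text
time: 10.15
tool_pos: [534.9, 154.8, 201.1]
tcp_rot: [3.14, -0.001, 1.143]
contact_force: [0.9, 0.2, -1.0]
grip_width: 15.4
finger_force: 30.0
time: 11.15
tool_pos: [534.4, 154.7, 199.7]
tcp_rot: [3.142, 0.0, 1.143]
contact_force: [-1.2, 0.5, -1.1]
grip_width: 15.9
finger_force: 30.0
```

View pics/s2.png

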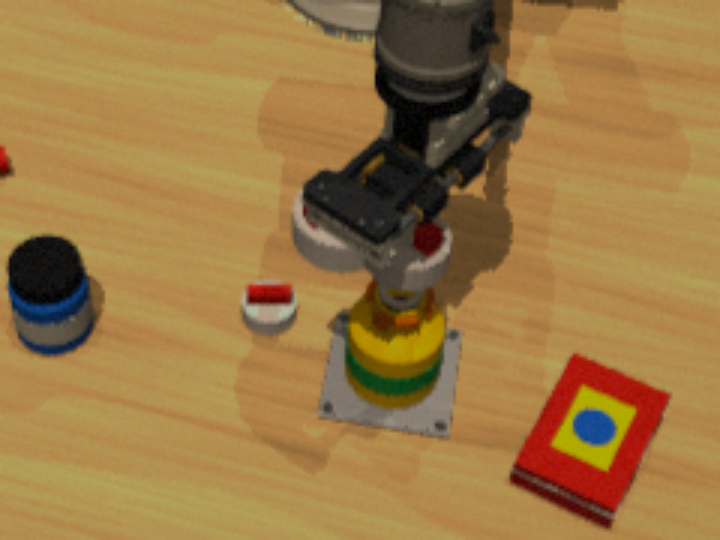

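The crop shows the cap held level in the fingers at (415,255), above the open neck at (400,300). Its lower edge is about 49 mm above the mouth. The tub and game box haven't moved, and the car was never near the path.

```bash
python3 -c "
from plant import bot;print(bot.close_job())"
```

```text
the job is handed in; nothing more can be done
None
```

The jar is open and the job is handed in at about 11 s. The cap is held upright and still in the gripper, about 49 mm above the mouth, and the tub, game box and toy car were not touched; the hand-in returned no verdict.

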